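# Power up the microscope accessories in order

## Robot

A 6-joint arm with a two-finger parallel gripper is mounted at the origin on a cart in front of the work surface, level with it; the furniture and walls round the work are solid. World frame = base frame: x ahead of the robot, y to its left, z up, the work surface at z = 0. Lengths are in m, angles in rad, forces in N, time in s.
With the tool pointing down it reaches from about 0.275 to 1 m from the base axis. Payload 8.4 kg.
Tool frame: the origin (TCP) lies on the centre line of the jaws, within the pads' length; the fingertips stand 17 mm ahead of it and the grasp point (between the pads) lies 2 mm behind it (bot.tcp_to_tips is the z of the fingertips in the tool frame, in m); z points along the fingers, y is the line along which they close (so a half turn about z gives the same grasp; the last joint's range is limited). The gripper opens to 85 mm and grips with 20 to 120 N. Pads are 22 mm wide; open, the fingers measure 114 mm over their backs; the gripper's body (76 mm by 85 mm) begins 54 mm behind the grasp point. The pads swing forward as they close: fully open they stand 13 mm farther back than shut.
Start: joints at [-1.229, 0.353, 1.633, -0, 1.155, -0.002], TCP at [0.211, -0.588, 0.228] pointing down, gripper open.
Joint ranges: [-2.63, 2.63], [-0.92, 2.1], [0.06, 2.66], [-1.3, 4.44], [0, 2.69], [-3.02, 3.02]. Speed limits (rad/s): [2.22, 2.22, 2.79, 3.14, 3.14, 3.14].

## Interface

Orientations are given as a unit quaternion [x, y, z, w].
In Python, from workcell import bot, hand, kinematics, get_obs, vision, hand_in gives the robot as it stands. The module is installed in compiled form; this text tells all that it offers. Calls block until the motion is done:
- bot.reach(position, orientation): joint-space move of the TCP to a pose.
- bot.servo_line(position, ori=None, velocity=0.15): straight line of the TCP; ori=None keeps the orientation; velocity is the mean speed in m/s.
- bot.goto_joints(angles): joint-space move.
- hand.move_gripper(opening, strength=None): finger opening in m; strength is the grip in N (None keeps the last); returns when the fingers have stopped.
- bot.dwell(seconds).
- kinematics.solve_ik(position, orientation): joint angles nearest the present ones, or None.
- get_obs(): the state.
- vision.read_camera(name): name is "scene" or "top" or "wrist"; returns a dict with "frame" (400x640x3 uint8, red, green, blue), "intrinsics" (3x3 intrinsics, pixels), "dist" ([k1, k2, p1, p2, k3] as OpenCV has them; the pictures are not rectified), "view" (4x4, takes a point from world to camera coordinates). Camera axes: x right, y down, z forward; pixel columns grow to the right and rows downward; lengths in m; the calibration is good to about 2 mm. A picture is of the moment at which its call begins. There is no depth.
A pose or a line that the arm cannot do raises bot.IKError and nothing moves.
- hand_in(): hands the job in; it is judged then, once.
The state is a dict: "time_s": time; "joint_pos": joint angles; "joint_vel": joint speeds; "joint_efforts": joint torques, N m; "position": TCP position; "orientation": TCP orientation; "wrist_force": force on the tool from outside, world axes, zero at the start; "ft_torque": the same for the moment, N m; "gripper_width": finger opening in m; "grip_force": force on a finger pad.
Only numpy, scipy, OpenCV 4.12 (cv2) and the standard library are available. Lean on these libraries where they do the work, as an engineer would, in place of code of your own. Each camera call takes 0.05 s, during which the arm holds its last target. There are 200 camera calls.

## Task

Switch on the microscope's accessories in their proper order: gently press the yellow key (lamp supply) fully down, then the green key (stage drive), then the blue key (camera unit); each stays down when you let go. Leave the red shutdown key up, do not lift or push the control boxes about, leave everything else where it stands, and finish clear of everything.

Things in the scene. Friction and masses are not known exactly. Their poses are not given: they have to be found in the camera images.
- yellow_box: control box of the lamp supply: white plastic, about 84 (x) x 70 (y) x 40 mm tall, loose on rubber feet, about 0.7 kg; one yellow key in the middle of its top, a small tag of the same colour on its front. Origin: centre of the underside; z up, front faces -x of the box
- yellow_top (a point): centre of the flat top of the yellow key, a round cap 33 mm across (flat part 22 mm); 74 mm above the desk when up, 64 mm when fully down; a 4 mm tall black collar 42 mm across surrounds its stem on the 40 mm high box
- yellow_key (a joint): travel of the yellow key: 0 up, 0.010 m fully down. It moves straight down, has no spring or click, needs about 3 N, and stays wherever it is left. The cap is cushioned on its stem: it sinks 1 mm further for each 2.5 N of push and comes back when let go, so under the finger the top goes about 12 mm down
- green_box: control box of the stage drive: white plastic, about 84 (x) x 70 (y) x 40 mm tall, loose on rubber feet, about 0.7 kg; one green key in the middle of its top, a small tag of the same colour on its front. Origin: centre of the underside; z up, front faces -x of the box
- green_top (a point): centre of the flat top of the green key, a round cap 33 mm across (flat part 22 mm); 74 mm above the desk when up, 64 mm when fully down; a 4 mm tall black collar 42 mm across surrounds its stem on the 40 mm high box
- green_key (a joint): travel of the green key: 0 up, 0.010 m fully down. It moves straight down, has no spring or click, needs about 3 N, and stays wherever it is left. The cap is cushioned on its stem: it sinks 1 mm further for each 2.5 N of push and comes back when let go, so under the finger the top goes about 12 mm down
- blue_box: control box of the camera unit: white plastic, about 84 (x) x 70 (y) x 40 mm tall, loose on rubber feet, about 0.7 kg; one blue key in the middle of its top, a small tag of the same colour on its front. Origin: centre of the underside; z up, front faces -x of the box
- blue_top (a point): centre of the flat top of the blue key, a round cap 33 mm across (flat part 22 mm); 74 mm above the desk when up, 64 mm when fully down; a 4 mm tall black collar 42 mm across surrounds its stem on the 40 mm high box
- blue_key (a joint): travel of the blue key: 0 up, 0.010 m fully down. It moves straight down, has no spring or click, needs about 3 N, and stays wherever it is left. The cap is cushioned on its stem: it sinks 1 mm further for each 2.5 N of push and comes back when let go, so under the finger the top goes about 12 mm down
- red_box: control box of the shutdown unit: white plastic, about 84 (x) x 70 (y) x 40 mm tall, loose on rubber feet, about 0.7 kg; one red key in the middle of its top, a small tag of the same colour on its front. Origin: centre of the underside; z up, front faces -x of the box
- red_top (a point): centre of the flat top of the red key, a round cap 33 mm across (flat part 22 mm); 74 mm above the desk when up, 64 mm when fully down; a 4 mm tall black collar 42 mm across surrounds its stem on the 40 mm high box
- red_key (a joint): travel of the red key: 0 up, 0.010 m fully down. It moves straight down, has no spring or click, needs about 3 N, and stays wherever it is left. The cap is cushioned on its stem: it sinks 1 mm further for each 2.5 N of push and comes back when let go, so under the finger the top goes about 12 mm down
- cover_box: bystander: small box of cover glasses, white with green lid, 32x34x18 mm; origin at the centre of its underside
- oil_bottle: bystander: small dropper bottle with black cap, 26 mm across, 74 mm tall; origin at the centre of its underside
- eyepiece: bystander: black and white eyepiece standing on end, 35 mm across, 50 mm tall; origin at the centre of its underside
- petri_1: bystander: clear dish with yellowish filling, 56 mm across, 13 mm tall; origin at the centre of its underside
- marker: bystander: blue and white marker lying down, 17x135x16 mm; origin at the centre of its underside
- beaker: bystander: small glass beaker with blue content, 45 mm across, 56 mm tall; origin at the centre of its underside
- microscope: the big white microscope, fixed, an obstacle: it stands to the right of the control boxes, 505 mm deep (x), 213 mm wide (y), 767 mm tall; base front edge at about x = 0.47, eyepieces reach out to x = 0.42 at 0.46 to 0.53 m height, stage corner to y = +0.01 at 0.18 m height; an arm that starts to its right must pass in front of it, drawn back toward its own base. Origin: at desk height under the middle of the base
There are look-alikes about, which are no part of the job. Leave any orange look-alike of the green_box alone.

How it is judged:
On the way, in this order (a step that is already met when the one before it is completed fails the run):
1. the yellow key is pressed down (value of joint yellow_key above 0.007 m), for 0.1 s.
2. the green key is pressed down (value of joint green_key above 0.007 m), for 0.1 s.
3. the blue key is pressed down (value of joint blue_key above 0.007 m), for 0.1 s.
At the end, for the whole second after the job is handed in: The yellow, green and blue keys are each down by more than 7 of their 10 mm and the red key by less than 3 mm; the four boxes stand flat and at rest within 25 mm of where they stood, and so do the bystanders (value of joint each of yellow_key, green_key, blue_key above 0.007 m and value of joint red_key below 0.003 m and distance of each of yellow_box, green_box, blue_box, red_box, cover_box, oil_bottle, eyepiece, petri_1, marker, beaker from where it was at the start of the episode below 0.025 m and height (world z) of each of yellow_box, green_box, blue_box, red_box below 0.006 m and angle between each of yellow_box, green_box, blue_box, red_box's own z axis and vertical below 0.1 rad and linear speed of each of yellow_box, green_box, blue_box, red_box below 0.02 m/s); the robot touches nothing.
It fails at once if a key is pressed out of order (green before yellow is down, blue before green is down), or the red key is pressed ((value of joint green_key above 0.003 m and value of joint yellow_key below 0.007 m) or (value of joint blue_key above 0.003 m and value of joint green_key below 0.007 m) or value of joint red_key above 0.003 m).
It fails at once if a control box is lifted or tipped (height (world z) of any of yellow_box, green_box, blue_box, red_box above 0.01 m or angle between any of yellow_box, green_box, blue_box, red_box's own z axis and vertical above 0.15 rad).
It fails at once if a control box is pushed more than 25 mm out of its place (distance of any of yellow_box, green_box, blue_box, red_box from where it was at the start of the episode above 0.025 m).
It fails at once if a control box or key is struck or pressed harder than 20 N (contact force between any of the fingers, the arm and yellow_box above 20 N or contact force between any of the fingers, the arm and green_box above 20 N or contact force between any of the fingers, the arm and blue_box above 20 N or contact force between any of the fingers, the arm and red_box above 20 N).
It fails at once if a bystander is moved more than 25 mm (distance of any of cover_box, oil_bottle, eyepiece, petri_1, marker, beaker from where it was at the start of the episode above 0.025 m).
It also fails if it takes over 58 s, if anything falls off the work surface, if the arm or the gripper's body presses on something with over 40 N, if the wrist force passes 120 N, or if a joint passes its speed limit or range.

## Working session

There is one attempt and no reset: what is moved stays moved. The work goes in short steps, each a Python script; the robot and the scene stay as the last script left them, time stands still between calls to the robot, and variables do not carry over. Pictures are saved under pics/ and viewed, at most 10 in all, crops included, and the job is handed in when it is done.

```bash
mkdir -p pics; python3 - <<'E'
from workcell import bot, vision, get_obs
import cv2
for n in ("scene","top"):
    c=vision.read_camera(n); cv2.imwrite(f"pics/{n}0.png",c["frame"][:,:,::-1])
    print(n,c["intrinsics"].tolist(),c["dist"],c["view"].round(3).tolist())
o=get_obs(); print(o["time_s"],o["position"],o["orientation"],o["wrist_force"],bot.tcp_to_tips)
E
```

```text
scene [[493.2489709654905, 0.0, 316.0518153445302], [0.0, 493.2489709654905, 203.2662382574267], [0.0, 0.0, 1.0]] [0.00917315 0.         0.         0.         0.        ] [[-0.743, -0.67, 0.016, 0.459], [-0.375, 0.396, -0.838, 0.267], [0.555, -0.629, -0.545, 1.293], [0.0, 0.0, 0.0, 1.0]]
top [[485.7767700545257, 0.0, 325.1627208614098], [0.0, 485.7767700545257, 197.14635853850012], [0.0, 0.0, 1.0]] [-0.04260127  0.          0.          0.          0.        ] [[-0.028, -1.0, 0.003, 0.055], [-0.991, 0.028, -0.133, 0.589], [0.133, -0.007, -0.991, 1.302], [0.0, 0.0, 0.0, 1.0]]
0.1 [ 0.21051828 -0.58800934  0.22731271] [ 9.85260064e-01  1.71061963e-01 -1.04896644e-04 -6.33286255e-04] [-0.12499099 -0.72954048  0.07895489] 0.017
```

View pics/scene0.png

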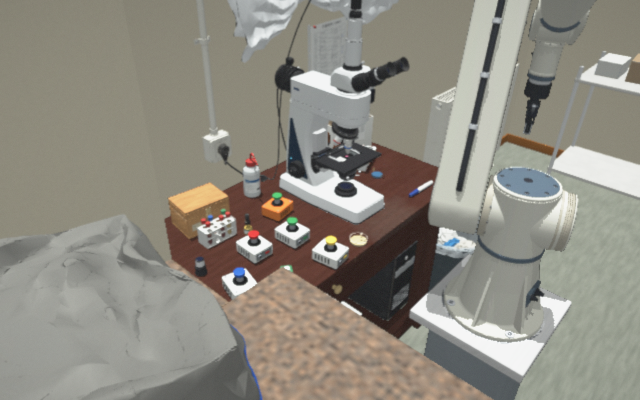

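View pics/top0.png

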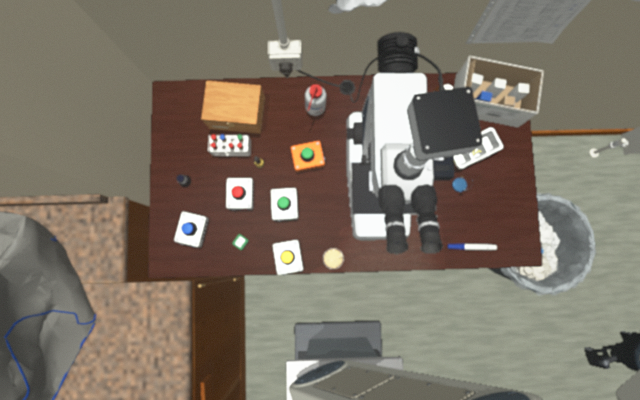

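The top view shows the yellow key on a white box at about (287,257), red at (238,192) and blue at (189,229). There are two green keys: one on a white box at (284,203) and one on an orange box at (307,155). The white box at (284,203) fits the description, and the orange one is the look-alike. I'll confirm this in a crop and measure.

```bash
cat > h.py <<'E'
import cv2, numpy as np
from workcell import bot, hand, kinematics, get_obs, vision, hand_in
HUE={"yellow":(22,35),"green":(50,80),"blue":(105,125),"red":(172,8)}
def blobs(img,col,amin=25):
    h=cv2.cvtColor(img,cv2.COLOR_RGB2HSV); lo,hi=HUE[col]; H=h[...,0]
    m=((H>=lo)&(H<=hi)) if lo<hi else ((H>=lo)|(H<=hi))
    m=(m&(h[...,1]>140)&(h[...,2]>80)).astype(np.uint8)
    n,_,s,c=cv2.connectedComponentsWithStats(m)
    return [(c[i],s[i,4]) for i in range(1,n) if s[i,4]>=amin]
def ray(c,uv):
    p=cv2.undistortPoints(np.float64([[uv]]),c["intrinsics"],np.float64(c["dist"]))[0,0]
    R,t=c["view"][:3,:3],c["view"][:3,3]
    return -R.T@t, R.T@np.r_[p,1]
def onplane(c,uv,z):
    o,d=ray(c,uv); return o+d*(z-o[2])/d[2]
E
python3 - <<'E'
from h import *
for n in ("top","scene"):
    c=vision.read_camera(n)
    for k in HUE:
        for uv,a in blobs(c["frame"],k): 
            p=onplane(c,uv,.070)
            if .2<p[0]<1 and abs(p[1])<.6: print(n,k,uv.round(1),a,p.round(4))
    if n=="top": cv2.imwrite("pics/crop.png",cv2.resize(c["frame"][130:285,160:360,::-1],None,fx=3.8,fy=3.8,interpolation=cv2.INTER_CUBIC))
E
```

```text
top yellow [288.1 257.5] 34 [0.4272 0.1416 0.07  ]
top blue [484.9  95.9] 71 [ 0.8588 -0.4157  0.07  ]
top blue [187.5 228. ] 88 [0.5128 0.41   0.07  ]
top blue [456.1 246.1] 49 [ 0.4442 -0.3073  0.07  ]
top red [315.3  90. ] 129 [0.8875 0.0578 0.07  ]
top red [237.2 191.7] 96 [0.6074 0.2759 0.07  ]
scene blue [238.7 271.9] 80 [0.5163 0.4142 0.07  ]
scene red [250.7 161.6] 66 [ 0.9467 -0.0096  0.07  ]
scene red [204.9 221.5] 35 [0.7631 0.3345 0.07  ]
scene red [253.4 233.7] 76 [0.6128 0.2766 0.07  ]
```

View pics/crop.png

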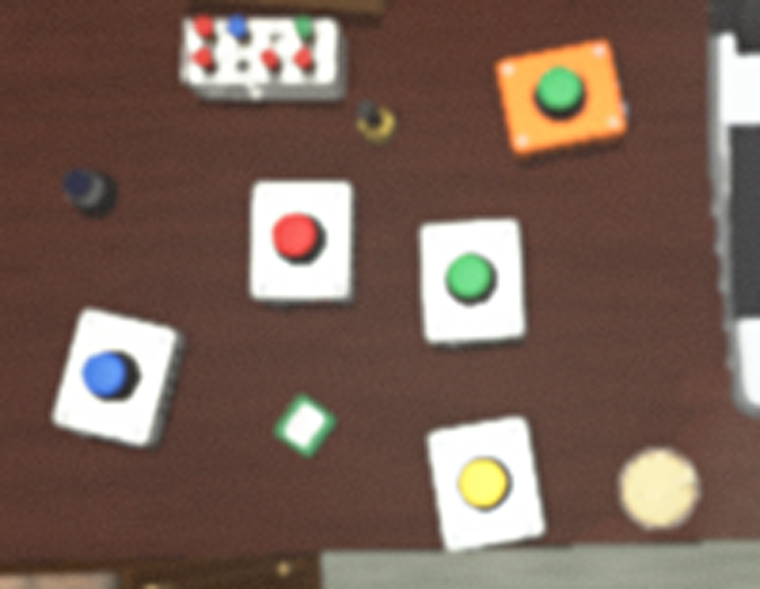

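The crop confirms it. The white box with the green key, at top-image (284,203), is the stage drive, and the orange box is left alone. Next I draw back, swing past the microscope, hover over yellow and look with the wrist camera.

```bash
cat >> h.py <<'E'
def ori(p): 
    a=np.arctan2(p[1],p[0])+np.pi/2
    return [np.cos(a/2),np.sin(a/2),0,0]
E
python3 - <<'E'
from h import *
HUE["yellow"]=(20,38); HUE["green"]=(45,90)
c=vision.read_camera("top")
for k,uv in dict(yellow=(287.4,256.8),green=(283.7,202.9),blue=(189,228.6)).items(): print(k,onplane(c,uv,.072).round(4))
r=.32
p=np.r_[r*np.cos(-1.229),r*np.sin(-1.229),.22]
bot.servo_line(p,velocity=.25)
hand.move_gripper(0.0,20)
j=np.array(get_obs()["joint_pos"]); print(j.round(3))
j[0]=.3; bot.goto_joints(j)
p=[.40,.142,.22]; bot.reach(p,ori(p))
o=get_obs(); print(o["time_s"],o["position"],o["wrist_force"],o["gripper_width"])
c=vision.read_camera("wrist"); cv2.imwrite("pics/w1.png",c["frame"][:,:,::-1])
for k in HUE:
    for uv,a in blobs(c["frame"],k,300): print(k,uv.round(1),a,onplane(c,uv,.072).round(4))
E
```

```text
yellow [0.429  0.1434 0.072 ]
green [0.5732 0.1506 0.072 ]
blue [0.511  0.4055 0.072 ]
[-1.234 -0.15   2.224  0.     1.067 -0.007]
4.7583 [0.40035897 0.14150903 0.21944687] [-0.56828219 -0.73288231 -0.47335312] 0.0002609460058442463
red [574.3 124.6] 819 [0.6118 0.2782 0.072 ]
red [582.8 272.5] 1288 [0.7181 0.141  0.072 ]
red [532.7 330. ] 942 [0.7081 0.0514 0.072 ]
```

View pics/w1.png

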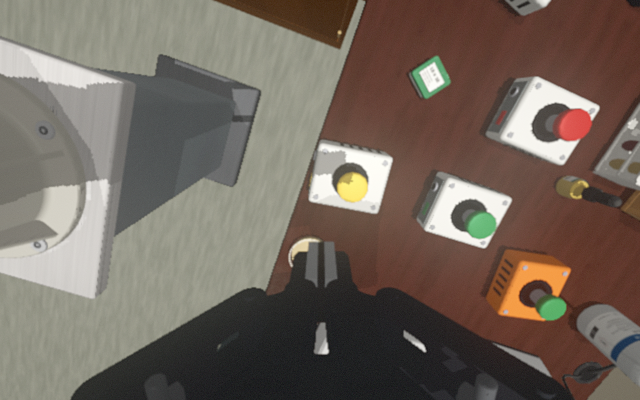

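The wrist view shows the yellow key at about (352,187) and the green key on the white box at about (481,224), with the orange look-alike at (551,307). I'll fix the position from this and press yellow under force watch.

```bash
cat >> h.py <<'E'
def press(x,y):
    o=ori((x,y))
    bot.servo_line([x,y,.12],o,velocity=.12) if np.hypot(*(get_obs()["position"][:2]-np.r_[x,y]))<.1 else bot.reach([x,y,.12],o)
    bot.servo_line([x,y,.096],velocity=.06); bot.dwell(.2)
    f0=get_obs()["wrist_force"][2]; z=.094; log=[]
    while z>.0745:
        bot.servo_line([x,y,z],velocity=.015); s=get_obs(); f=s["wrist_force"][2]-f0
        log.append((round(float(s["position"][2]+.017)*1e3,1),round(float(f),1)))
        if f>7.5: break
        z-=.001
    bot.dwell(.15); s=get_obs(); print(log,"end",s["position"],s["wrist_force"]-0,s["time_s"])
    print("tip",(s["position"][2]-.017)*1e3)
    bot.servo_line([x,y,.13],velocity=.08)
E
python3 - <<'E'
from h import *
c=vision.read_camera("wrist"); h=cv2.cvtColor(c["frame"],cv2.COLOR_RGB2HSV)
P={}
for k,(u,v) in dict(yellow=(352,187),green=(481,224)).items():
    lo,hi=((18,38) if k=="yellow" else (45,95))
    m=cv2.inRange(h,(lo,90,60),(hi,255,255)); w=np.zeros_like(m); w[v-22:v+22,u-22:u+22]=m[v-22:v+22,u-22:u+22]
    M=cv2.moments(w,True); uv=(M["m10"]/M["m00"],M["m01"]/M["m00"]); P[k]=onplane(c,uv,.072); print(k,uv,M["m00"],P[k].round(4))
y=P["yellow"]
if np.hypot(y[0]-.429,y[1]-.1434)<.008: press((y[0]+.429)/2,(y[1]+.1434)/2)
E
```

```text
yellow (352.612685560054, 186.41970310391363) 741.0 [0.4313 0.1478 0.072 ]
green (481.9017857142857, 225.10714285714286) 560.0 [0.5782 0.1541 0.072 ]
[(111.0, -0.2), (109.9, -0.2), (108.9, -0.8), (107.9, -0.6), (106.9, -0.4), (105.9, 0.0), (104.9, -0.1), (103.9, 0.6), (102.9, 0.3), (101.9, 0.0), (100.9, 0.3), (99.9, -0.1), (98.9, -1.0), (97.9, 0.5), (96.9, 0.4), (95.9, -0.1), (95.0, -0.7), (93.9, -0.5), (92.9, 0.6), (91.9, -0.5)] end [0.43015935 0.14560003 0.07500601] [-0.59918891  0.05141228  0.37835334] 11.8167
tip 58.00601401656139
```

No force was felt down to a nominal tip height of 58 mm, so I'll look before going on.

```bash
python3 - <<'E'
from h import *
o=get_obs(); print(o["position"],o["orientation"],o["joint_pos"],o["gripper_width"],o["time_s"])
c=vision.read_camera("wrist"); t=vision.read_camera("scene")
a=c["frame"][60:360,200:600]; b=cv2.resize(t["frame"][170:320,190:390],(400,300),interpolation=cv2.INTER_CUBIC)
cv2.imwrite("pics/w2.png",np.hstack([a,b])[:,:,::-1])
R,T=c["view"][:3,:3],c["view"][:3,3]
for q in ([.43,.1456,.074],[.43,.1456,.064],o["position"]-[0,0,.017]):
    print(cv2.projectPoints(np.float64([q]),cv2.Rodrigues(R)[0],T,c["intrinsics"],np.float64(c["dist"]))[0].ravel())
E
```

```text
[0.42987504 0.14549872 0.1297256 ] [ 5.82839545e-01  8.12587235e-01 -1.83292532e-04 -1.29496777e-04] [ 3.23062522e-01  2.20091317e-01  2.07901860e+00 -6.27493920e-06
  8.42931561e-01 -3.29203628e-03] 0.00011757768721948298 12.6583
[321.43896879 215.41714421]
[321.41708312 210.54824602]
[321.2960128  239.21126296]
```

View pics/w2.png

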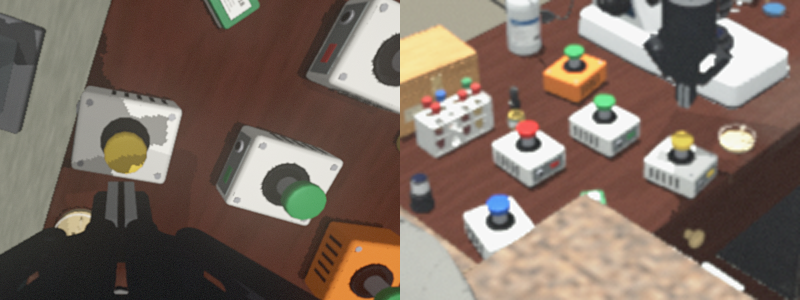

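The wrist crop shows the yellow cap at full-image (326,212) and the fingertips at (322,243), both about as predicted. To see whether the key went down, I'll compare the cap height before and after in the fixed cameras.

```bash
python3 - <<'E'
from h import *
def proj(c,q):
    R,T=c["view"][:3,:3],c["view"][:3,3]
    return cv2.projectPoints(np.float64([q]),cv2.Rodrigues(R)[0],T,c["intrinsics"],np.float64(c["dist"]))[0].ravel().round(1)
def cap(img,u,v,w=12):
    h=cv2.cvtColor(img,cv2.COLOR_RGB2HSV); m=cv2.inRange(h,(18,110,60),(38,255,255)); k=np.zeros_like(m); k[v-w:v+w,u-w:u+w]=m[v-w:v+w,u-w:u+w]
    ys,xs=np.nonzero(k); return xs.mean().round(2),ys.mean().round(2),ys.min(),ys.max(),len(xs)
s=vision.read_camera("scene"); b=cv2.imread("pics/scene0.png")[:,:,::-1].copy()
print("before",cap(b,331,241),"after",cap(s["frame"],331,241))
for z in (.074,.064): print(z,proj(s,[.43,.1456,z]))
print("tip exp",proj(s,[.43,.1456,.113]))
A,B=b[205:280,290:390],s["frame"][205:280,290:390]
cv2.imwrite("pics/cmp.png",cv2.resize(np.hstack([A,B])[:,:,::-1],None,fx=4,fy=4,interpolation=cv2.INTER_CUBIC))
E
```

```text
before (np.float64(330.77), np.float64(239.5), np.int64(235), np.int64(244), 88) after (np.float64(330.7), np.float64(239.64), np.int64(235), np.int64(244), 86)
0.074 [331.3 238.8]
0.064 [331.2 241.6]
tip exp [331.7 227.7]
```

View pics/cmp.png

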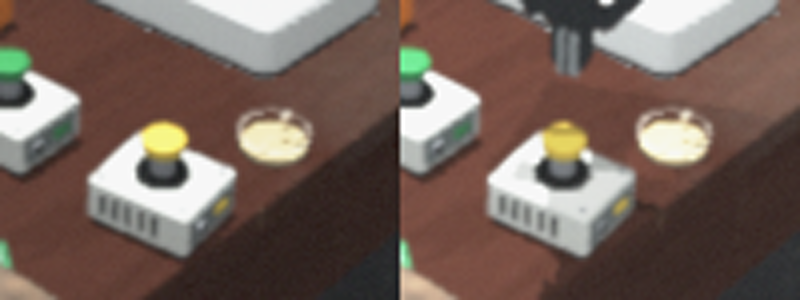

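The key is still up, with its cap at scene (331,239.5) both before and after. The fingertip shows at about (332,223), not the expected (332,228), so the tips really sit about 16 mm higher than `tcp_to_tips` implies and stopped just above the cap. The contact height is therefore taken from force: I press again, going lower until the force rises.

```bash
cat >> h.py <<'E'
def press(x,y,zs=.080):
    o=ori((x,y))
    if np.hypot(*(get_obs()["position"][:2]-np.r_[x,y]))>.05: bot.reach([x,y,.13],o)
    bot.servo_line([x,y,zs+.004],o,velocity=.06); bot.dwell(.2)
    f0=get_obs()["wrist_force"][2]; z=zs; log=[]; ok=False
    while z>.046:
        bot.servo_line([x,y,z],velocity=.015); s=get_obs(); f=s["wrist_force"][2]-f0
        log.append((round(float(s["position"][2])*1e3,1),round(float(f),1)))
        if f>7.5: ok=True; break
        z-=.001
    bot.dwell(.15); s=get_obs(); print(ok,log,"end",s["position"].round(4),s["wrist_force"].round(1))
    bot.servo_line([x,y,.13],velocity=.08); print(get_obs()["time_s"])
    return ok
E
python3 - <<'E'
from h import *
press(.43,.1456)
E
```

```text
True [(79.8, -0.6), (78.9, 0.8), (77.9, 0.3), (76.9, -0.4), (75.9, -0.5), (74.9, 0.2), (73.9, 0.3), (72.9, 0.0), (72.0, -0.7), (70.9, -0.9), (70.0, 1.1), (69.0, 1.7), (68.0, 1.7), (67.0, 1.7), (66.0, 2.5), (65.0, 1.3), (64.0, 2.2), (63.0, 2.2), (62.0, 2.1), (61.0, 1.7), (60.0, 2.3), (59.1, 4.1), (58.1, 6.0), (57.2, 8.9)] end [0.4301 0.1456 0.0573] [-0.3 -0.2  8.1]
21.3083
```

Yellow went down: contact at TCP z of about 70 mm, steady at about 2 N, and a hard stop at 57 mm. Next I check the cap in the scene view, hover over green, correct from the wrist view and press.

```bash
cat >> h.py <<'E'
def mask_c(c,uv,lo,hi,w):
    u,v=int(uv[0]),int(uv[1]); h=cv2.cvtColor(c["frame"],cv2.COLOR_RGB2HSV); m=cv2.inRange(h,(lo,90,40),(hi,255,255))
    k=np.zeros_like(m); k[v-w:v+w,u-w:u+w]=m[v-w:v+w,u-w:u+w]; M=cv2.moments(k,True)
    return (M["m10"]/max(M["m00"],1),M["m01"]/max(M["m00"],1)),M["m00"]
def hover(x,y,lo,hi):
    bot.reach([x,y,.13],ori((x,y))); c=vision.read_camera("wrist"); R,T=c["view"][:3,:3],c["view"][:3,3]
    uv=cv2.projectPoints(np.float64([[x,y,.072]]),cv2.Rodrigues(R)[0],T,c["intrinsics"],np.float64(c["dist"]))[0].ravel()
    m,a=mask_c(c,uv,lo,hi,32); p=onplane(c,m,.072); print("pred",uv,"seen",m,a,p.round(4)); return p
E
python3 - <<'E'
from h import *
print("yellow now",mask_c(vision.read_camera("scene"),(331,241),18,38,12))
p=hover(.576,.152,45,95)
if np.hypot(p[0]-.576,p[1]-.152)<.01: print(press((p[0]+.576)/2,(p[1]+.152)/2,.074))
E
```

```text
yellow now ((330.5934065934066, 242.85714285714286), 91.0)
pred [322.22814491 214.67662798] seen (326.4607287449393, 211.68825910931173) 1235.0 [0.5784 0.1551 0.072 ]
True [(73.8, -0.4), (73.0, -0.0), (71.9, -0.3), (70.9, -0.2), (70.1, 1.3), (69.1, 2.0), (68.0, 2.3), (67.0, 1.4), (66.0, 0.9), (65.0, 2.9), (63.9, 1.1), (62.9, 0.7), (61.9, 1.3), (60.9, 2.2), (59.9, 2.0), (59.0, 4.4), (58.2, 6.4), (57.4, 7.4), (56.6, 10.1)] end [0.5773 0.1536 0.0566] [-0.9 -0.6 10.1]
29.4
True
```

Yellow is down (its cap dropped 3.3 px) and green went down with the same force pattern. Now blue.

```bash
python3 - <<'E'
from h import *
p=hover(.513,.41,100,128)
if np.hypot(p[0]-.513,p[1]-.41)<.012: print(press((p[0]+.513)/2,(p[1]+.41)/2,.074))
E
```

```text
pred [322.09967672 213.33981776] seen (328.686308492201, 210.01213171577123) 1154.0 [0.5151 0.415  0.072 ]
True [(73.8, -1.3), (72.9, -1.6), (71.9, -1.5), (70.9, -1.0), (70.1, 0.4), (69.1, -0.6), (68.0, 1.3), (67.0, 0.9), (66.0, 0.4), (64.9, 1.0), (64.0, 0.5), (62.9, 0.6), (61.9, 1.1), (60.9, 0.9), (60.0, 0.8), (59.1, 3.7), (58.2, 5.5), (57.4, 6.3), (56.7, 8.9)] end [0.5141 0.4126 0.0567] [-0.9 -0.8 10. ]
37.8417
True
```

Blue is down too. I retract upward and take a last look before handing in.

```bash
python3 - <<'E'
from h import *
p=get_obs()["position"]; bot.servo_line([p[0],p[1],.25],velocity=.15); bot.dwell(.3)
s=vision.read_camera("scene"); cv2.imwrite("pics/end.png",cv2.resize(s["frame"][170:320,190:390,::-1],None,fx=4,fy=4,interpolation=cv2.INTER_CUBIC)); print(get_obs()["time_s"])
E
```

```text
39.1417
```

View pics/end.png

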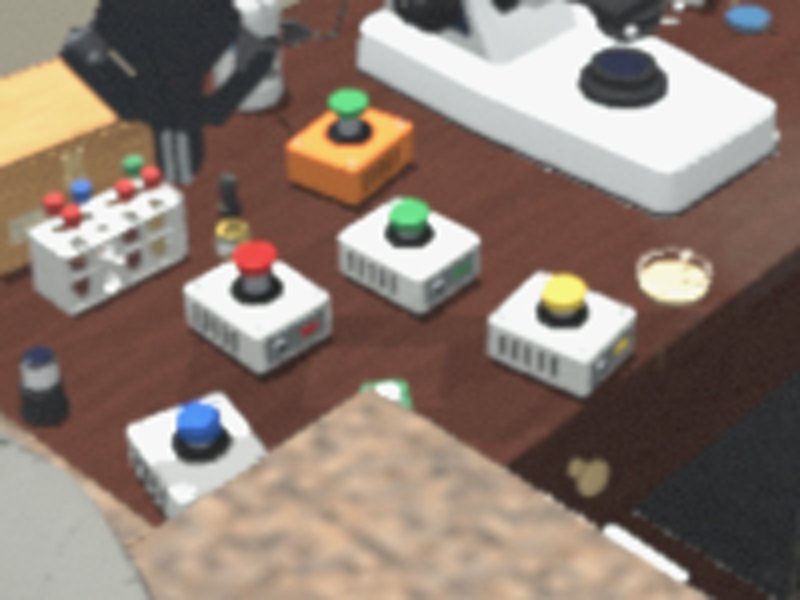

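The final picture shows yellow (562,292), green (408,215) and blue (198,420) down, red (255,258) and the orange look-alike still up, the boxes in place and the gripper clear.

```bash
python3 -c "
from workcell import hand_in
print(hand_in())"
```

```text
the job is handed in; nothing more can be done
None
```

I pressed the yellow, green and blue keys fully down in that order and handed the job in at about 39 s; red was still up, the boxes looked in place and the arm was clear, but no verdict was returned.

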